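# Shut and lock the drive-bay panel of a benchtop cartridge filler

### The job

The drive-bay panel on the deck of the cartridge filler stands ajar with its latch undone. Using the fingertips only, press the panel down until it lies flush in the deck, then set the fingertips in the slot of its round latch and turn it clockwise (seen from above) the full quarter turn, so that its cam locks the panel shut. Only push: do not swing the panel further open, and leave the tub, the bottle and the steel cup standing where they are.

Things in the scene. Friction and masses are not known exactly. Their poses are not given: they have to be found in the camera images.
- filler: Cartridge filler, a fixed steel box 470 (x) by 400 (y) mm, its deck 125 mm above the bench. Origin: centre of its underside; x from its front (robot's side) to its rear, z up; yaw up to 0.35 rad. The panel fills the deck from x -180 (free edge) to +30 mm (hinge), y -105 to +105. At x +90 to +200 mm a bar with rows of glass cartridges stands up to 60 mm above the deck.
- panel_edge (a point): Middle of the panel's free front edge, on its upper face; moves with the panel, 210 mm from the hinge line. The panel is a blue-grey plate, 210 by 210 by 6 mm, hinged along its rear edge at deck height. Shut, its upper face is level with the deck, 125 mm above the bench.
- panel (a joint): Angle of the panel about its hinge, rad: 0 = shut, flush with the deck (a firm stop), growing as the free edge rises. At the start 0.07 to 0.20. The hinge is stiff: the panel stays where it is left, and about 2 to 5 N downward at the latch shuts it.
- latch_slot (a point): On the latch's axis, on the slot's floor (114 mm above the bench when shut). Latch: round aluminium head 88 mm across, axis 155 mm from the hinge line, midway along the panel, top 3 mm proud of it. One straight slot across its middle: 30 mm wide, 68 long, 14 deep, closed ends, black floor, centred on the axis. The frame turns with the latch: y along the slot, z up, the panel's normal.
- latch (a joint): Turn of the latch, rad, clockwise from above: 0 = undone, slot parallel to the free edge (filler's y), red pointer at -y; 1.571 = locked (firm stop), slot along filler's x, pointer at the green dot by the free edge. Starts 0 to 0.2; takes 0.3 N m, stays where left. Its cam ends under the deck's front strip; if turned with the panel ajar it lands on top of the strip and the panel cannot shut.
- tub: White plastic tub with a nest of glass cartridges, loose, 263 by 231 mm, 115 mm high, on the bench at one side of the filler. Origin: centre of its underside.
- wipe_bottle: White bottle with a blue cap, loose, 68 mm across, 165 mm high, on the bench at the other side of the filler. Origin: centre of its underside.
- cup: Small steel cup of red stoppers, loose, 66 mm across, 40 mm high, standing on the deck beside the panel. Origin: centre of its underside.
Things that resemble listed ones, but are neither listed nor needed, are in the scene too. Of the things that look like the cup, the smallest one is meant.

How it is judged (in metres and radians):
On the way, in this order (a step that is already met when the one before it is completed fails the run):
1. the panel is pressed shut, flush in the deck (value of joint panel below 0.012 rad), for 0.2 s.
2. the latch is turned fully clockwise with the panel shut (value of joint latch above 1.45 rad and value of joint panel below 0.012 rad), for 0.2 s.
At the end, for the whole second after the job is handed in: The panel lies shut (within 0.012 rad of flush) and the latch is turned clockwise to at least 1.45 rad of its 1.571 rad quarter turn; tub, bottle and cup stand upright within 20 mm of where they were (all of step 2 and distance of each of tub, wipe_bottle, cup from where it was at the start of the episode below 0.02 m and angle between each of wipe_bottle, cup's own z axis and vertical below 0.1 rad); the robot touches nothing.
It fails at once if the panel is swung further open (past 0.28 rad) (value of joint panel above 0.28 rad).
It fails at once if the tub is moved or lifted by more than 20 mm (distance of tub from where it was at the start of the episode above 0.02 m).
It fails at once if the bottle is moved, lifted or tipped (distance of wipe_bottle from where it was at the start of the episode above 0.02 m or angle between wipe_bottle's own z axis and vertical above 0.4 rad).
It fails at once if the cup is moved, lifted or tipped (distance of cup from where it was at the start of the episode above 0.02 m or angle between cup's own z axis and vertical above 0.4 rad).
It fails at once if the arm or the gripper's body, not the fingers, presses on the filler or its panel (contact force between the arm and filler above 5 N).
It also fails if it takes over 42 s, if anything falls off the work surface, if the arm or the gripper's body presses on something with over 40 N, if the wrist force passes 120 N, or if a joint passes its speed limit or range.

### The arm

A 7-joint arm with a two-finger parallel gripper is mounted at the origin on the work surface. World frame = base frame: x ahead of the robot, y to its left, z up, the work surface at z = 0. Lengths are in m, angles in degrees, forces in N, time in s.
With the tool pointing down it reaches from about 0.425 to 0.875 m from the base axis. Payload 4.7 kg.
Tool frame: the origin (TCP) lies at the very end of the fingers, on their centre line; the grasp point (between the pads) lies 19 mm behind it; z points along the fingers, y is the direction in which the jaws open and shut (so a half turn about z gives the same grasp; the last joint's range is limited). The gripper opens to 87 mm and grips with 3 to 60 N. Pads are 19 mm wide; open, the fingers measure 117 mm over their backs; the gripper's body (75 mm by 190 mm) begins 51 mm behind the grasp point.
Start: joints at [-63.478, 18.392, -4.016, 83.108, 1.295, 78.541, -3.26], TCP at [0.282, 0.586, 0.223] pointing down, gripper open.
Joint ranges: [-163.93, 163.93], [-17.29, 119.83], [-79.2, 71.16], [3.27, 140.29], [-89.18, 269.18], [5.43, 117.66], [-154.24, 154.24]. Speed limits (degrees/s): [147.25, 147.25, 180, 180, 180, 180, 180].

### API

Orientations are given as [roll, pitch, yaw] about the fixed x, y, z axes, in that order (R = Rz(yaw) Ry(pitch) Rx(roll)).
In Python, from cell import sensors, imaging, ticket gives the robot as it stands.
- The arm moves only by the tool carry_out, never from a script. Its argument "plan" is a list of rows, each an object of numbers: "fingers": the closure, from -1 (fully open) to 1 (shut); "dx", "dy", "dz": the shift along the tool's x, y, z normalised to -1 to 1, where 1 is 0.03 m; "rx", "ry", "rz": the turn, a rotation vector about the tool's x, y, z normalised to -1 to 1, where 1 is 10 degrees. A call has 1 to 12 rows; each row shifts and turns the commanded pose from where the row before left it, along the tool's axes as they then stand; what a row does not reach is not made up. A row lasts 1/8 s, in which the tool goes at most 62.5 mm and 10.7 degrees, less where a joint would pass 70% of its speed; a pose out of reach is approached as far as the arm can. A call with a number of a shift or a turn outside -1 to 1 is refused whole. A call with a gripper value outside its range is refused whole. The fingers move at their own pace and stop on an object; "force" is the grip in N (left out, the last holds). Time passes only in rows, so rows that do not move let the fingers close. It gives the time, the measured TCP pose, the force and the opening at its end, in the units of the state.
- sensors.get_obs(): the state, without advancing time (a new reading comes with each control period).
- imaging.read_camera(name): name is "scene" or "top" or "wrist"; returns a dict with "color" (480x640x3 uint8, red, green, blue), "mtx" (3x3 intrinsics, pixels), "extrinsics" (4x4, takes a point from world to camera coordinates); the wrist camera has in their place "tool_from_camera" (4x4, takes a point from camera to tool coordinates, whose origin is the TCP and whose axes are the flange's). Camera axes: x right, y down, z forward; pixel columns grow to the right and rows downward; lengths in m; the calibration is good to about 2 mm. The wrist camera is an equidistant fisheye: a pixel r from the principal point sees the ray r / f radians off the axis. A picture is of the moment at which its call begins: read the wrist's pose just before it. There is no depth.
- ticket.sign_off(): hands the job in, once; it reports no verdict.
The state is a dict: "time_s": time; "qpos": joint angles; "joint_velocities": joint speeds; "effort": joint torques, N m; "tool_pos": TCP position; "tool_rot": TCP orientation; "force": force on the tool from outside, world axes, zero at the start; "wrist_torque": the same for the moment, N m; "grip_width": finger opening in m.
Only numpy, scipy, OpenCV 4.12 (cv2) and the standard library are available. Lean on these libraries where they do the work, as an engineer would, in place of code of your own. Each camera call takes 0.05 s, during which the arm holds its last target.

## Working session

There is one attempt and no reset: what is moved stays moved. The work goes in short steps, Python scripts to look and compute and a tool call to move; the robot and the scene stay as the last step left them, time stands still between calls to the robot, and variables do not carry over. Pictures are saved under pics/ and viewed, and the job is handed in when it is done.

Besides the shell and the picture viewer there is one more tool, called after "Request:" as a command line: name --argument value ..., lists and objects as JSON in quotes. carry_out: Moves the arm, as the interface text tells. Scaled input: -1 to 1 covers 0.03 m each way for a shift and 10 degrees each way for a turn. Its arguments: {"type":"object","properties":{"plan":{"type":"array"},"force":{"type":"number"}},"required":["plan"]}

```bash
mkdir -p pics; ls
python3 - <<'E'
from cell import sensors, imaging
import cv2,numpy as np
o=sensors.get_obs();print({k:np.round(v,3).tolist() for k,v in o.items()})
for n in ["scene","top","wrist"]:
    c=imaging.read_camera(n); cv2.imwrite(f"pics/{n}0.png",c["color"][:,:,::-1])
    for k in c:
        if k!="color": print(n,k,np.round(c[k],4).tolist())
E
```

```text
pics
{'time_s': 0.0, 'qpos': [-63.478, 18.44, -4.017, 83.176, 1.297, 78.539, -3.261], 'joint_velocities': [0.038, 0.064, 0.056, -0.049, -0.118, 0.073, -0.019], 'effort': [-0.0, -49.129, -0.404, -31.254, -0.064, 0.044, 0.0], 'tool_pos': [0.282, 0.585, 0.221], 'tool_rot': [-179.891, 0.007, 154.289], 'force': [-0.038, 0.128, 0.393], 'wrist_torque': [-0.093, -0.004, 0.01], 'grip_width': 0.087}
scene mtx [[448.3786, 0.0, 317.8055], [0.0, 448.3786, 243.0502], [0.0, 0.0, 1.0]]
scene extrinsics [[0.0923, 0.9957, 0.0082, -0.0634], [0.6868, -0.0577, -0.7245, -0.3278], [-0.7209, 0.0725, -0.6892, 1.5488], [0.0, 0.0, 0.0, 1.0]]
top mtx [[459.5214, 0.0, 315.3261], [0.0, 459.5214, 236.8098], [0.0, 0.0, 1.0]]
top extrinsics [[0.0255, -0.9997, 0.0051, -0.0168], [-0.9938, -0.0259, -0.1082, 0.6521], [0.1083, -0.0023, -0.9941, 0.9516], [0.0, 0.0, 0.0, 1.0]]
wrist mtx [[371.6483, 0.0, 320.823], [0.0, 371.6483, 235.7633], [0.0, 0.0, 1.0]]
wrist tool_from_camera [[0.0003, -0.9657, -0.2597, 0.0705], [1.0, 0.0004, -0.0004, -0.0004], [0.0005, -0.2597, 0.9657, -0.1626], [0.0, 0.0, 0.0, 1.0]]
```

View pics/scene0.png

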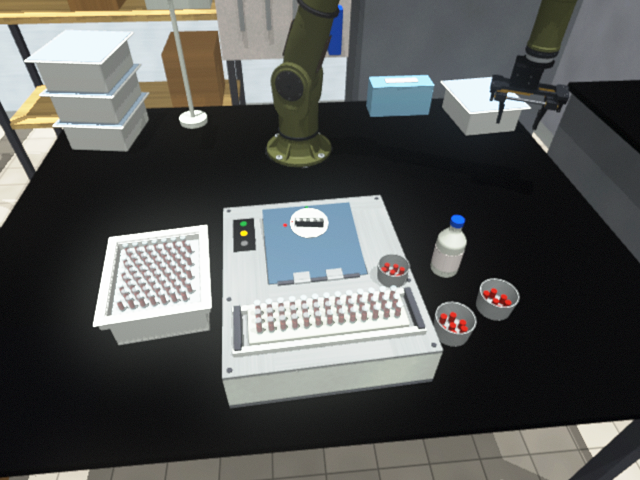

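View pics/top0.png

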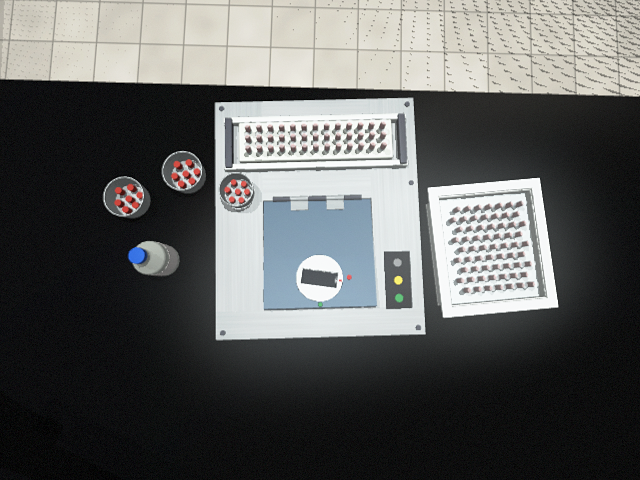

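View pics/wrist0.png

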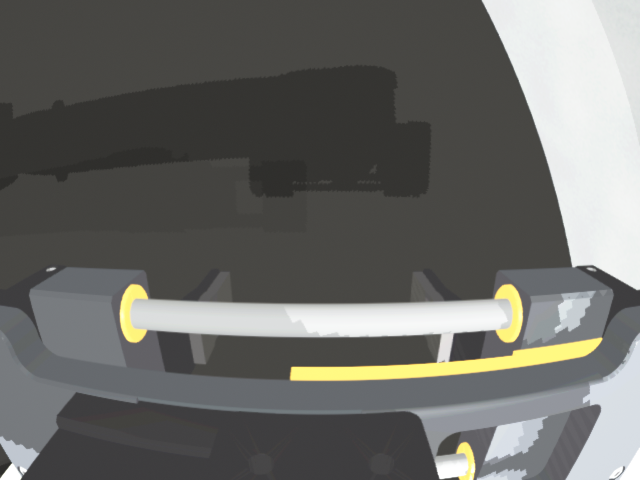

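```bash
cat > h.py <<'E'
import numpy as np,cv2
from cell import sensors, imaging
def ray(c,uv):
    K=np.array(c["mtx"]);E=np.array(c["extrinsics"]);R=E[:3,:3];t=E[:3,3]
    d=R.T@np.linalg.solve(K,np.array([uv[0],uv[1],1.]));return -R.T@t,d/np.linalg.norm(d)
def onz(c,uv,z):
    o,d=ray(c,uv);return o+d*(z-o[2])/d[2]
def tri(c1,p1,c2,p2):
    o1,d1=ray(c1,p1);o2,d2=ray(c2,p2)
    s=np.linalg.lstsq(np.c_[d1,-d2],o2-o1,rcond=None)[0]
    a=o1+s[0]*d1;b=o2+s[1]*d2;return (a+b)/2,np.linalg.norm(a-b)
E
python3 - <<'E'
from h import *
a=cv2.imread("pics/top0.png");cv2.imwrite("pics/topz.png",cv2.resize(a[190:345,205:430],None,fx=3.5,fy=3.5,interpolation=cv2.INTER_CUBIC))
b=cv2.imread("pics/scene0.png");cv2.imwrite("pics/scenez.png",cv2.resize(b[190:300,210:420],None,fx=3.8,fy=3.8,interpolation=cv2.INTER_CUBIC))
E
```

```text
(no output)
```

View pics/topz.png

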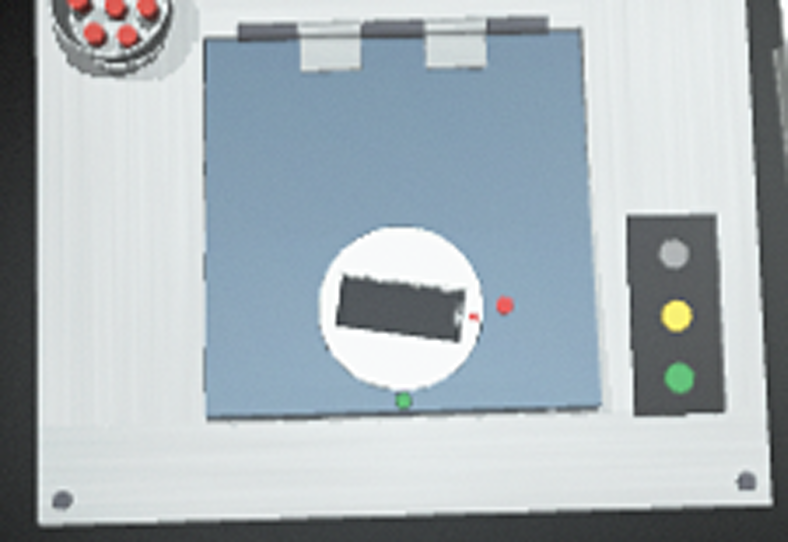

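View pics/scenez.png

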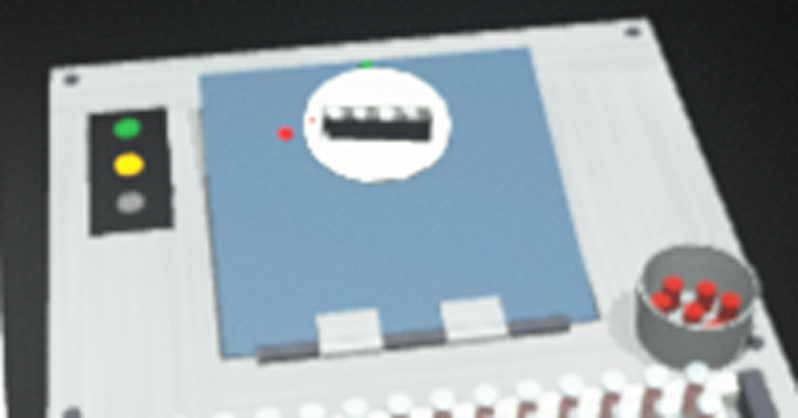

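Run:
```python
from h import *
T=imaging.read_camera("top");S=imaging.read_camera("scene")
f=lambda p:np.array(p)/3.5+[205,190]
g=lambda p:np.array(p)/3.8+[210,190]
r=lambda x:np.round(x,4)
FL,e1=tri(T,f((207,416)),S,g((528,48)));FR,e2=tri(T,f((600,405)),S,g((201,75)))
print("free L,R",r(FL),r(FR),e1,e2,"width",np.linalg.norm(FL-FR))
HL=onz(T,f((205,38)),.125);HR=onz(T,f((581,29)),.125);print("hinge",r(HL),r(HR))
cs=[onz(T,p,.125) for p in [(216,339.5),(425,333.7),(410,97.5),(215,102)]]
for i in range(4): print("deck",r(cs[i]),np.linalg.norm(cs[i]-cs[i-1]))
d=cs[0]-cs[1];print("yaw front",np.degrees(np.arctan2(-d[0],d[1])));d=cs[3]-cs[0];print("yaw side",np.degrees(np.arctan2(d[1],d[0])))
d=cs[3]-cs[2];print("yaw rear",np.degrees(np.arctan2(-d[0],d[1])));d=cs[2]-cs[1];print("yaw side",np.degrees(np.arctan2(d[1],d[0])))
print("ctr",r(np.mean(cs,0)))
C=[]
for c,b,n in((T,(285,245,355,307),"t"),(S,(283,203,335,242),"s")):
    im=c["color"][b[1]:b[3],b[0]:b[2]].astype(int)
    m=((im[:,:,0]>225)&(im.min(2)>215)).astype(np.uint8)
    cn,_=cv2.findContours(m,0,2);k=max(cn,key=cv2.contourArea);el=cv2.fitEllipse(cv2.convexHull(k));C.append(np.array(el[0])+b[:2]);print(n,C[-1],el[1])
    m=((im.max(2)<80)).astype(np.uint8);cn,_=cv2.findContours(m,0,2);k=max(cn,key=cv2.contourArea);print("slot",cv2.minAreaRect(k),cv2.boundingRect(k))
P,e=tri(T,C[0],S,C[1]);print("disc top centre",r(P),e, "h above deck",P[2]-.125)
```

```text
free L,R [0.5024 0.0919 0.152 ] [ 0.5135 -0.1164  0.1529] 0.00022154968960117136 0.0005973966119935683 width 0.2086445082777154
hinge [0.7111 0.1039 0.125 ] [ 0.7218 -0.1075  0.125 ]
deck [0.4411 0.1842 0.125 ] 0.46993881663609594
deck [ 0.4619 -0.214   0.125 ] 0.3987559801039115
deck [ 0.9307 -0.1838  0.125 ] 0.469732006046743
deck [0.9104 0.2092 0.125 ] 0.39353018891062275
yaw front 2.992833784131919
yaw side 3.0456182004951837
yaw rear 2.9577895331280315
yaw side 3.6830854145082506
ctr [ 0.686  -0.0011  0.125 ]
t [319.08175278 277.52115631] (45.83298873901367, 46.265201568603516)
slot ((50.0, 40.0), (2.0, 0.0), -90.0) (50, 39, 1, 3)
s [308.58209229 222.47159958] (29.43018913269043, 37.78257369995117)
slot ((26.0, 21.0), (4.0, 26.0), 90.0) (13, 19, 27, 5)
disc top centre [ 0.5631 -0.01    0.148 ] 0.002441765804701047 h above deck 0.023014498160214725
```

Request:
carry_out --plan '[{"fingers":0.356,"dx":-0.5,"dy":-0.4,"dz":-0.5},{"fingers":0.356,"dx":-1,"dy":-0.8,"dz":-0.5},{"fingers":0.356,"dx":-1,"dy":-0.8},{"fingers":0.356,"dx":-1,"dy":-0.8},{"fingers":0.356,"dx":-1,"dy":-0.8},{"fingers":0.356,"dx":-1,"dy":-0.8},{"fingers":0.356,"dx":-1,"dy":-0.8},{"fingers":0.356,"dx":-1,"dy":-0.8},{"fingers":0.356,"dx":-1,"dy":-0.8},{"fingers":0.356,"dx":-1,"dy":-0.8},{"fingers":0.356,"dx":-1,"dy":-0.8},{"fingers":0.356,"dx":-1,"dy":-0.8}]' --force 20

```text
validation failed for argument at $.pl...
```

Request:
carry_out --plan '[{"fingers":0.356,"dx":-0.5,"dy":-0.4,"dz":-0.5,"rx":0.0,"ry":0.0,"rz":0.0},{"fingers":0.356,"dx":-1.0,"dy":-0.8,"dz":-0.5,"rx":0.0,"ry":0.0,"rz":0.0}]' --force 20

```text
time_s: 0.5
tool_pos: [0.3067, 0.5333, 0.2535]
tool_rot: [180.0, -0.0, 154.4]
force: [0.8, -0.2, -0.1]
grip_width: 0.0742
```

Request:
carry_out --plan '[{"fingers":0.356,"dx":-1.0,"dy":-0.8,"dz":0.0,"rx":0.0,"ry":0.0,"rz":0.0},{"fingers":0.356,"dx":-1.0,"dy":-0.8,"dz":0.0,"rx":0.0,"ry":0.0,"rz":0.0},{"fingers":0.356,"dx":-1.0,"dy":-0.8,"dz":0.0,"rx":0.0,"ry":0.0,"rz":0.0},{"fingers":0.356,"dx":-1.0,"dy":-0.8,"dz":0.0,"rx":0.0,"ry":0.0,"rz":0.0},{"fingers":0.356,"dx":-1.0,"dy":-0.8,"dz":0.0,"rx":0.0,"ry":0.0,"rz":0.0},{"fingers":0.356,"dx":-1.0,"dy":-0.8,"dz":0.0,"rx":0.0,"ry":0.0,"rz":0.0},{"fingers":0.356,"dx":-1.0,"dy":-0.8,"dz":0.0,"rx":0.0,"ry":0.0,"rz":0.0},{"fingers":0.356,"dx":-1.0,"dy":-0.8,"dz":0.0,"rx":0.0,"ry":0.0,"rz":0.0},{"fingers":0.356,"dx":-1.0,"dy":-0.8,"dz":0.0,"rx":0.0,"ry":0.0,"rz":0.0},{"fingers":0.356,"dx":-1.0,"dy":-0.8,"dz":0.0,"rx":0.0,"ry":0.0,"rz":0.0},{"fingers":0.356,"dx":-1.0,"dy":-0.8,"dz":0.0,"rx":0.0,"ry":0.0,"rz":0.0},{"fingers":0.356,"dx":-1.0,"dy":-0.8,"dz":0.0,"rx":0.0,"ry":0.0,"rz":0.0}]' --force 20

```text
time_s: 2.0
tool_pos: [0.5068, 0.1155, 0.254]
tool_rot: [179.9, 0.1, 154.2]
force: [0.4, -0.7, -0.3]
grip_width: 0.0274
```

Request:
carry_out --plan '[{"fingers":0.356,"dx":-1.0,"dy":-0.85,"dz":0.0,"rx":0.0,"ry":0.0,"rz":0.0},{"fingers":0.356,"dx":-1.0,"dy":-0.85,"dz":0.0,"rx":0.0,"ry":0.0,"rz":0.0},{"fingers":0.356,"dx":-1.0,"dy":-0.85,"dz":0.0,"rx":0.0,"ry":0.0,"rz":0.0},{"fingers":0.356,"dx":-0.45,"dy":-0.4,"dz":0.0,"rx":0.0,"ry":0.0,"rz":0.0},{"fingers":0.356,"dx":0.0,"dy":0.0,"dz":0.5,"rx":0.0,"ry":0.0,"rz":-1.0},{"fingers":0.356,"dx":0.0,"dy":0.0,"dz":0.5,"rx":0.0,"ry":0.0,"rz":-0.95},{"fingers":0.356,"dx":0.0,"dy":0.0,"dz":0.5,"rx":0.0,"ry":0.0,"rz":0.0},{"fingers":0.356,"dx":0.0,"dy":0.0,"dz":0.0,"rx":0.0,"ry":0.0,"rz":0.0}]' --force 20

```text
time_s: 3.0
tool_pos: [0.5602, -0.0063, 0.2065]
tool_rot: [180.0, -0.1, 173.7]
force: [0.3, -0.2, 0.8]
grip_width: 0.0278
```

Run:
```python
from h import *
o=sensors.get_obs();print(o["tool_pos"],o["tool_rot"],o["qpos"],o["force"],o["grip_width"])
for n in ["wrist","scene"]:
    c=imaging.read_camera(n); cv2.imwrite(f"pics/{n}1.png",c["color"][:,:,::-1])
```

```text
[ 0.56019925 -0.00626024  0.2065453 ] [ 1.79999298e+02 -1.31842708e-01  1.73657281e+02] [-24.19186515   8.15553551  24.44268798  98.19154011  -3.50751146
  74.53411777  84.63358066] [ 0.28276701 -0.17612222  0.77758755] 0.02781483281362246
```

View pics/wrist1.png

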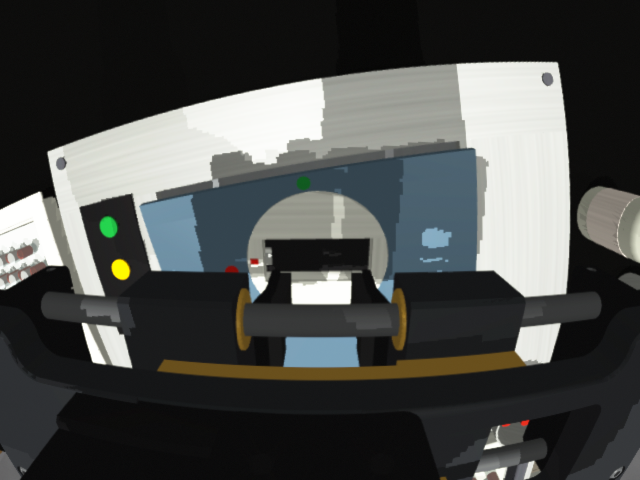

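View pics/scene1.png

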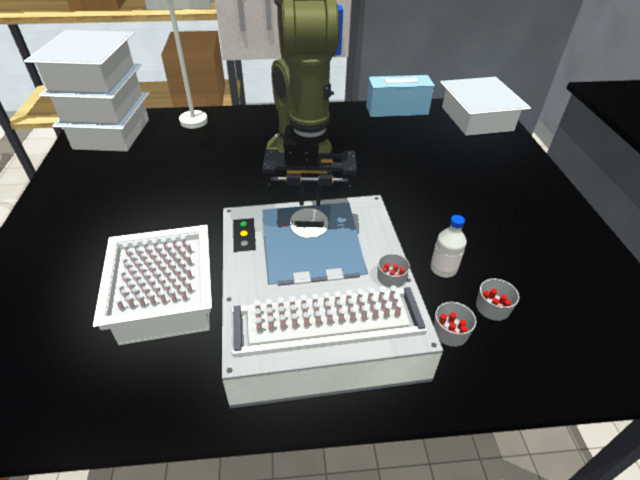

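```bash
cat >> h.py <<'E'
from scipy.spatial.transform import Rotation as Ro
def wray(c,uv,o):
    K=np.array(c["mtx"]);p=(np.array(uv)-[K[0,2],K[1,2]])/K[0,0];r=np.linalg.norm(p)
    d=np.array([*(p/r*np.sin(r)),np.cos(r)]);M=np.array(c["tool_from_camera"])
    R=Ro.from_euler("xyz",o["tool_rot"],degrees=True).as_matrix()
    return R@M[:3,3]+o["tool_pos"],R@M[:3,:3]@d
E
python3 - <<'E'
from h import *
o=sensors.get_obs();c=imaging.read_camera("wrist")
R=Ro.from_euler("xyz",o["tool_rot"],degrees=True).as_matrix()
for n,uv,z in [("slot front L",(263,240),.149),("slot front R",(370,239.5),.149),("disc l",(247,253),.148),("disc r",(388,253),.148),("disc front",(315,190),.1535),("green",(303,183),.15)]:
    a,d=wray(c,uv,o);p=a+d*(z-a[2])/d[2];print(n,np.round(p,4),"tool",np.round(R.T@(p-o["tool_pos"]),4))
E
```

```text
slot front L [ 0.549 -0.042  0.149] tool [ 0.0083 -0.0367  0.059 ]
slot front R [0.556  0.0244 0.149 ] tool [0.0087 0.03   0.059 ]
disc l [ 0.5567 -0.0538  0.148 ] tool [-0.0006 -0.0476  0.06  ]
disc r [0.5664 0.0354 0.148 ] tool [-0.0005  0.0421  0.06  ]
disc front [ 0.521  -0.006   0.1535] tool [ 0.0402 -0.0041  0.0545]
green [ 0.5164 -0.0128  0.15  ] tool [ 0.0439 -0.0113  0.058 ]
```

Request:
carry_out --plan '[{"fingers":0.356,"dx":-0.1,"dy":-0.11,"dz":0.7,"rx":0.0,"ry":0.0,"rz":0.0},{"fingers":0.356,"dx":0.0,"dy":0.0,"dz":0.7,"rx":0.0,"ry":0.0,"rz":0.0},{"fingers":0.356,"dx":0.0,"dy":0.0,"dz":0.3,"rx":0.0,"ry":0.0,"rz":0.0},{"fingers":0.356,"dx":0.0,"dy":0.0,"dz":0.2,"rx":0.0,"ry":0.0,"rz":0.0},{"fingers":0.356,"dx":0.0,"dy":0.0,"dz":0.2,"rx":0.0,"ry":0.0,"rz":0.0},{"fingers":0.356,"dx":0.0,"dy":0.0,"dz":0.1,"rx":0.0,"ry":0.0,"rz":0.0},{"fingers":0.356,"dx":0.0,"dy":0.0,"dz":0.0,"rx":0.0,"ry":0.0,"rz":0.0}]'

```text
time_s: 4.03
tool_pos: [0.5639, -0.0102, 0.1416]
tool_rot: [180.0, 0.0, 173.8]
force: [0.2, 0.7, -0.1]
grip_width: 0.0281
```

Run:
```python
from h import *
o=sensors.get_obs();print(o["tool_pos"],o["tool_rot"],o["force"],o["wrist_torque"])
for n in ["wrist","scene"]:
    c=imaging.read_camera(n); cv2.imwrite(f"pics/{n}2.png",c["color"][:,:,::-1] if n=="wrist" else cv2.resize(c["color"][170:300,210:420,::-1],None,fx=3.8,fy=3.8))
```

```text
[ 0.56388632 -0.01023433  0.14162472] [1.79995892e+02 5.70889578e-03 1.73785539e+02] [ 0.17627977  0.74192841 -0.13116582] [ 0.05489438 -0.00066309 -0.04365345]
```

View pics/wrist2.png

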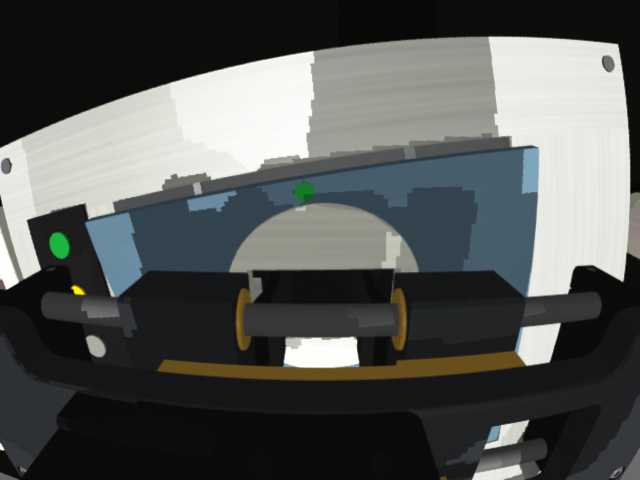

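View pics/scene2.png

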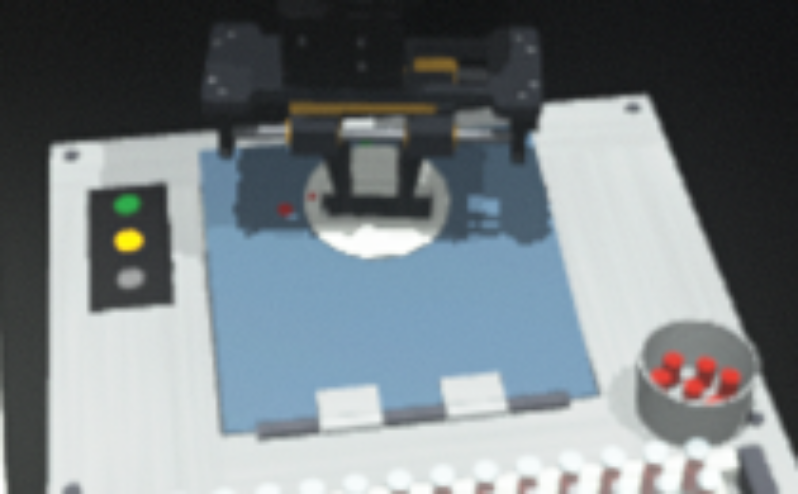

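Request:
carry_out --plan '[{"fingers":0.356,"dx":0.0,"dy":0.0,"dz":0.2,"rx":0.0,"ry":0.0,"rz":0.0},{"fingers":0.356,"dx":0.02,"dy":0.0,"dz":0.2,"rx":0.0,"ry":0.0,"rz":0.0},{"fingers":0.356,"dx":0.02,"dy":0.0,"dz":0.2,"rx":0.0,"ry":0.0,"rz":0.0},{"fingers":0.356,"dx":0.02,"dy":0.0,"dz":0.15,"rx":0.0,"ry":0.0,"rz":0.0},{"fingers":0.356,"dx":0.0,"dy":0.0,"dz":0.1,"rx":0.0,"ry":0.0,"rz":0.0}]'

```text
time_s: 4.75
tool_pos: [0.5619, -0.01, 0.1157]
tool_rot: [180.0, -0.0, 173.8]
force: [0.0, -0.3, 0.7]
grip_width: 0.0283
```

Request:
carry_out --plan '[{"fingers":0.356,"dx":0.0,"dy":0.0,"dz":0.08,"rx":0.0,"ry":0.0,"rz":0.0},{"fingers":0.356,"dx":0.0,"dy":0.0,"dz":0.0,"rx":0.0,"ry":0.0,"rz":0.0}]'

```text
time_s: 5.0
tool_pos: [0.562, -0.01, 0.1144]
tool_rot: [180.0, -0.0, 173.8]
force: [-1.4, 0.7, 5.7]
grip_width: 0.0277
```

Run:
```python
from h import *
o=sensors.get_obs();print(o["tool_pos"],o["tool_rot"],o["force"],o["wrist_torque"])
for n in ["wrist","scene"]:
    c=imaging.read_camera(n); cv2.imwrite(f"pics/{n}3.png",c["color"][:,:,::-1] if n=="wrist" else cv2.resize(c["color"][170:300,210:420,::-1],None,fx=3.8,fy=3.8))
```

```text
[ 0.56195303 -0.01000565  0.11438105] [ 1.79976471e+02 -2.07140308e-02  1.73782780e+02] [-1.3744174   0.70380264  5.67662834] [0.043382   0.40400267 0.0353331 ]
```

View pics/wrist3.png

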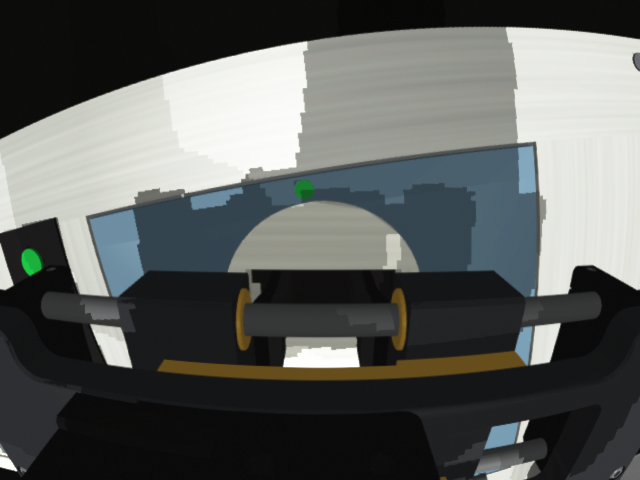

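View pics/scene3.png

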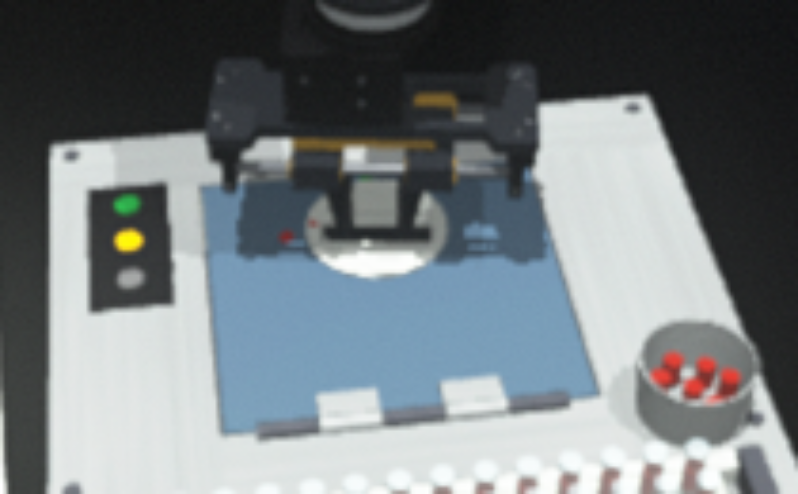

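Request:
carry_out --plan '[{"fingers":0.356,"dx":0.0,"dy":0.0,"dz":0.05,"rx":0.0,"ry":0.0,"rz":0.0},{"fingers":0.356,"dx":0.0,"dy":0.0,"dz":0.0,"rx":0.0,"ry":0.0,"rz":0.0},{"fingers":0.356,"dx":0.0,"dy":0.0,"dz":0.0,"rx":0.0,"ry":0.0,"rz":0.0}]'

```text
time_s: 5.48
tool_pos: [0.562, -0.01, 0.1143]
tool_rot: [179.9, -0.0, 173.8]
force: [-4.5, -0.4, 13.4]
grip_width: 0.0282
```

Request:
carry_out --plan '[{"fingers":0.356,"dx":0.0,"dy":0.0,"dz":-0.04,"rx":0.0,"ry":0.0,"rz":0.0},{"fingers":0.356,"dx":0.0,"dy":0.0,"dz":0.0,"rx":0.0,"ry":0.0,"rz":0.5},{"fingers":0.356,"dx":0.0,"dy":0.0,"dz":0.0,"rx":0.0,"ry":0.0,"rz":0.5},{"fingers":0.356,"dx":0.0,"dy":0.0,"dz":0.0,"rx":0.0,"ry":0.0,"rz":0.5},{"fingers":0.356,"dx":0.0,"dy":0.0,"dz":0.0,"rx":0.0,"ry":0.0,"rz":0.5},{"fingers":0.356,"dx":0.0,"dy":0.0,"dz":0.0,"rx":0.0,"ry":0.0,"rz":0.5},{"fingers":0.356,"dx":0.0,"dy":0.0,"dz":0.0,"rx":0.0,"ry":0.0,"rz":0.0}]'

```text
time_s: 6.35
tool_pos: [0.5615, -0.0089, 0.1144]
tool_rot: [180.0, -0.1, 148.8]
force: [-3.4, 1.9, 8.0]
grip_width: 0.028
```

Run:
```python
from h import *
o=sensors.get_obs();print(o["tool_pos"],o["tool_rot"],o["force"],o["wrist_torque"],o["qpos"])
c=imaging.read_camera("wrist"); cv2.imwrite(f"pics/wrist4.png",c["color"][:,:,::-1])
```

```text
[ 0.5614794  -0.00893809  0.11436335] [ 1.79952269e+02 -1.16550982e-01  1.48792248e+02] [-3.3857249   1.91616698  8.03979976] [0.32518777 0.95130245 0.00792158] [-25.70238974  12.95209302  27.18165722 104.39832045  -6.63755327
  64.26713543  62.5762687 ]
```

View pics/wrist4.png

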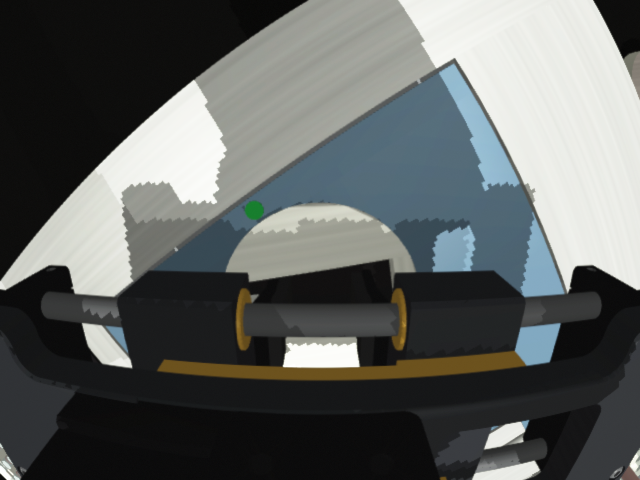

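Request:
carry_out --plan '[{"fingers":0.356,"dx":0.0,"dy":0.0,"dz":0.0,"rx":0.0,"ry":0.0,"rz":0.6},{"fingers":0.356,"dx":0.0,"dy":0.0,"dz":0.0,"rx":0.0,"ry":0.0,"rz":0.6},{"fingers":0.356,"dx":0.0,"dy":0.0,"dz":0.0,"rx":0.0,"ry":0.0,"rz":0.6},{"fingers":0.356,"dx":0.0,"dy":0.0,"dz":0.0,"rx":0.0,"ry":0.0,"rz":0.6},{"fingers":0.356,"dx":0.0,"dy":0.0,"dz":0.0,"rx":0.0,"ry":0.0,"rz":0.6},{"fingers":0.356,"dx":0.0,"dy":0.0,"dz":0.0,"rx":0.0,"ry":0.0,"rz":0.6},{"fingers":0.356,"dx":0.0,"dy":0.0,"dz":0.0,"rx":0.0,"ry":0.0,"rz":0.6},{"fingers":0.356,"dx":0.0,"dy":0.0,"dz":0.0,"rx":0.0,"ry":0.0,"rz":0.6},{"fingers":0.356,"dx":0.0,"dy":0.0,"dz":0.0,"rx":0.0,"ry":0.0,"rz":0.6},{"fingers":0.356,"dx":0.0,"dy":0.0,"dz":0.0,"rx":0.0,"ry":0.0,"rz":0.6},{"fingers":0.356,"dx":0.0,"dy":0.0,"dz":0.0,"rx":0.0,"ry":0.0,"rz":0.0}]'

```text
time_s: 7.78
tool_pos: [0.5615, -0.009, 0.1144]
tool_rot: [-179.9, -0.1, 88.8]
force: [-4.5, 1.5, 8.9]
grip_width: 0.0278
```

Run:
```python
from h import *
o=sensors.get_obs();print(o["tool_pos"],o["tool_rot"],o["force"],o["wrist_torque"],o["qpos"])
c=imaging.read_camera("wrist"); cv2.imwrite(f"pics/wrist5.png",c["color"][:,:,::-1])
```

```text
[ 0.56149439 -0.00896845  0.11435511] [-1.79918580e+02 -1.02339045e-01  8.87860680e+01] [-4.50871265  1.46901651  8.85770396] [ 0.28766801  0.94186945 -0.09722134] [-32.19805616  13.70849688  34.75249427 104.60393204  -8.72717554
  64.40716753   4.37416624]
```

View pics/wrist5.png

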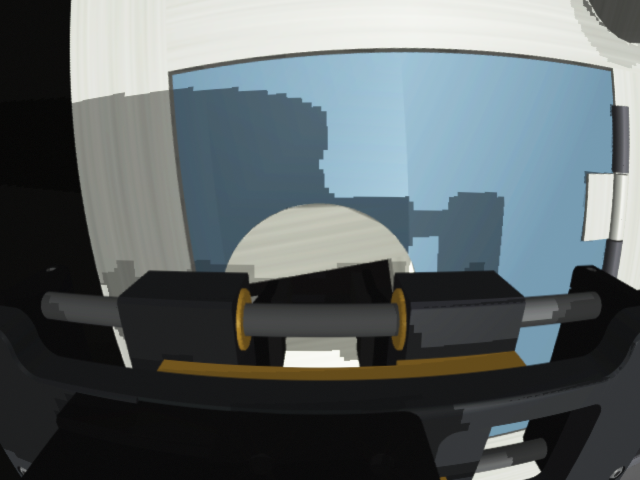

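Request:
carry_out --plan '[{"fingers":0.356,"dx":0.0,"dy":0.0,"dz":0.0,"rx":0.0,"ry":0.0,"rz":0.3},{"fingers":0.356,"dx":0.0,"dy":0.0,"dz":0.0,"rx":0.0,"ry":0.0,"rz":0.3},{"fingers":0.356,"dx":0.0,"dy":0.0,"dz":0.0,"rx":0.0,"ry":0.0,"rz":0.2},{"fingers":0.356,"dx":0.0,"dy":0.0,"dz":0.0,"rx":0.0,"ry":0.0,"rz":0.0}]'

```text
time_s: 8.32
tool_pos: [0.5616, -0.0089, 0.1144]
tool_rot: [-179.9, -0.1, 80.9]
force: [-3.8, 1.1, 9.1]
grip_width: 0.0277
```

Run:
```python
from h import *
o=sensors.get_obs();print(o["tool_pos"],o["tool_rot"],o["force"],o["wrist_torque"])
```

```text
[ 0.56155002 -0.00890825  0.11437336] [-1.79912677e+02 -7.07251125e-02  8.09182102e+01] [-3.7910895   1.10118425  9.1013567 ] [0.18950385 0.92611001 0.51787131]
```

Request:
carry_out --plan '[{"fingers":0.356,"dx":0.0,"dy":0.0,"dz":0.0,"rx":0.0,"ry":0.0,"rz":0.15},{"fingers":0.356,"dx":0.0,"dy":0.0,"dz":0.0,"rx":0.0,"ry":0.0,"rz":0.15},{"fingers":0.356,"dx":0.0,"dy":0.0,"dz":0.0,"rx":0.0,"ry":0.0,"rz":0.0}]'

```text
time_s: 8.7
tool_pos: [0.5615, -0.0089, 0.1144]
tool_rot: [-179.9, 0.0, 78.2]
force: [-3.5, 0.7, 8.6]
grip_width: 0.0283
```

Run:
```python
from h import *
o=sensors.get_obs();print(o["tool_pos"],o["tool_rot"],o["force"],o["wrist_torque"])
c=imaging.read_camera("wrist"); cv2.imwrite(f"pics/wrist6.png",c["color"][:,:,::-1])
```

```text
[ 0.5615125  -0.0088977   0.11437556] [-1.79915007e+02  2.99086275e-02  7.82422345e+01] [-3.51360379  0.70514769  8.57474929] [0.01582706 0.97261835 2.18579465]
```

View pics/wrist6.png

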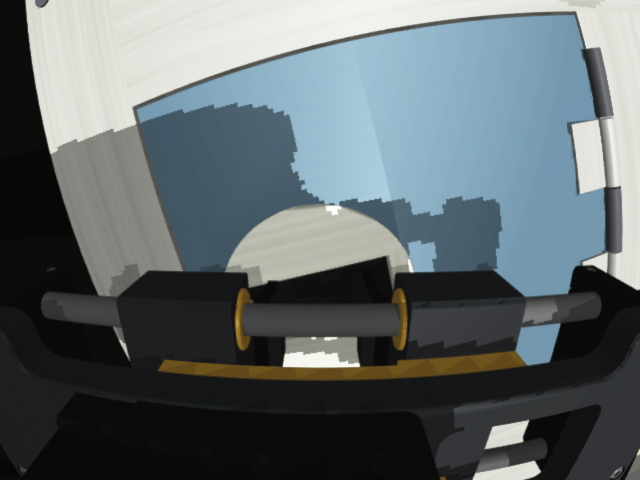

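Request:
carry_out --plan '[{"fingers":0.356,"dx":0.0,"dy":0.0,"dz":-0.02,"rx":0.0,"ry":0.0,"rz":-0.4},{"fingers":0.356,"dx":0.0,"dy":0.0,"dz":-0.03,"rx":0.0,"ry":0.0,"rz":-0.5},{"fingers":0.356,"dx":0.0,"dy":0.0,"dz":-0.1,"rx":0.0,"ry":0.0,"rz":-0.2},{"fingers":0.356,"dx":0.0,"dy":0.0,"dz":-0.3,"rx":0.0,"ry":0.0,"rz":0.0},{"fingers":0.356,"dx":0.0,"dy":0.0,"dz":-0.6,"rx":0.0,"ry":0.0,"rz":0.0},{"fingers":0.356,"dx":0.0,"dy":0.0,"dz":-1.0,"rx":0.0,"ry":0.0,"rz":0.0},{"fingers":0.356,"dx":0.0,"dy":0.0,"dz":-1.0,"rx":0.0,"ry":0.0,"rz":0.0},{"fingers":0.356,"dx":0.0,"dy":0.0,"dz":-1.0,"rx":0.0,"ry":0.0,"rz":0.0},{"fingers":0.356,"dx":0.0,"dy":0.0,"dz":-1.0,"rx":0.0,"ry":0.0,"rz":0.0},{"fingers":0.356,"dx":0.0,"dy":-1.0,"dz":0.0,"rx":0.0,"ry":0.0,"rz":0.0},{"fingers":0.356,"dx":0.0,"dy":-1.0,"dz":0.0,"rx":0.0,"ry":0.0,"rz":0.0},{"fingers":0.356,"dx":0.0,"dy":0.0,"dz":0.0,"rx":0.0,"ry":0.0,"rz":0.0}]'

```text
time_s: 10.25
tool_pos: [0.5011, -0.0089, 0.2665]
tool_rot: [179.9, -0.1, 88.8]
force: [0.5, 0.5, 0.6]
grip_width: 0.0282
```

Run:
```python
from h import *
o=sensors.get_obs();print(o["tool_pos"],o["tool_rot"],o["force"])
for n in ["wrist","scene","top"]:
    c=imaging.read_camera(n); cv2.imwrite(f"pics/{n}7.png",c["color"][:,:,::-1])
    if n=="scene": cv2.imwrite(f"pics/scene7z.png",cv2.resize(c["color"][170:300,210:420,::-1],None,fx=3.8,fy=3.8))
```

```text
[ 0.50114624 -0.00890377  0.26645329] [ 1.79900075e+02 -1.34315460e-01  8.87633745e+01] [0.54244256 0.53578868 0.57068854]
```

View pics/scene7z.png

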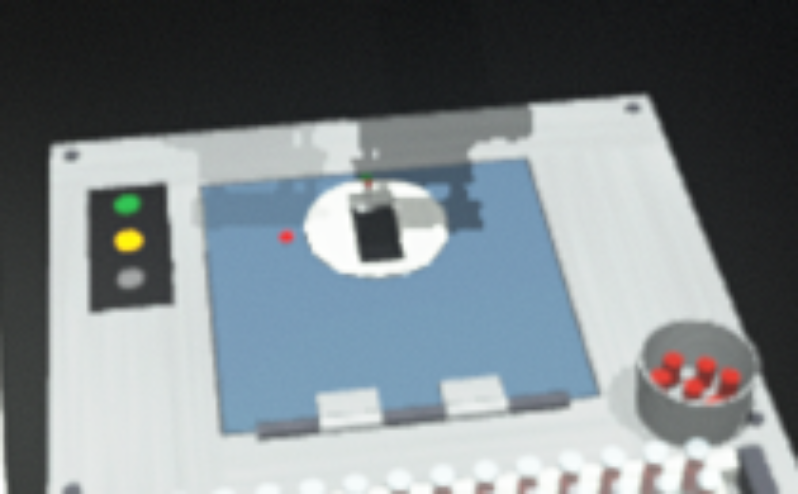

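View pics/wrist7.png

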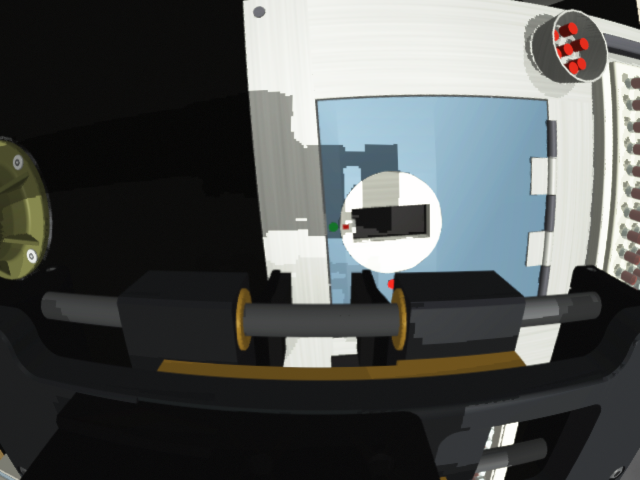

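View pics/top7.png

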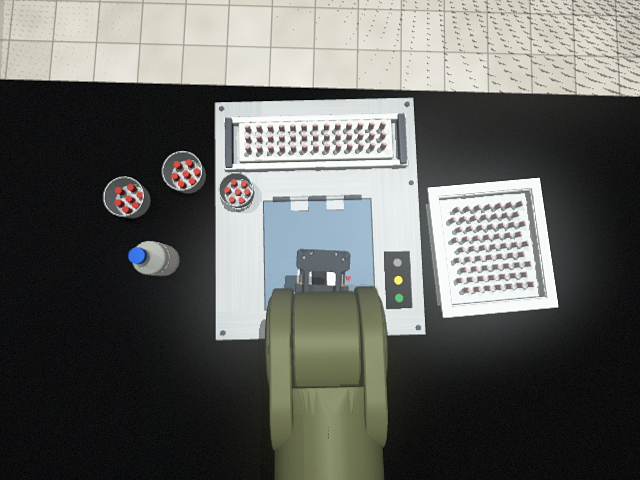

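Run:
```python
from h import *
o=sensors.get_obs();c=imaging.read_camera("wrist")
im=c["color"].astype(int)
def P(uv,z):
    a,d=wray(c,uv,o);return a+d*(z-a[2])/d[2]
sub=im[180:265,335:445]; r=(sub[:,:,0]>110)&(sub[:,:,1]<90);r[:, 40:]=0
ys,xs=np.nonzero(r);red=P((xs.mean()+335,ys.mean()+180),.128)
m=(sub.min(2)>150).astype(np.uint8);cn,_=cv2.findContours(m,0,2);e=cv2.fitEllipse(cv2.convexHull(max(cn,key=cv2.contourArea)));print(e)
ctr=P(np.array(e[0])+[335,180],.128)
ang=lambda d:np.degrees(np.arctan2(d[1],d[0]))
print(red,ctr,"pointer dir",ang(ctr-red))
for a,b in[((355,209),(428,205)),((355,241),(428,235.5))]: print("slot edge",ang(P(b,.128)-P(a,.128)))
print("panel side L edge dir", ang(P((547,98),.125)-P((318,97),.125)))
print("front edge dir from y", ang(P((318,98),.125)-P((333,245),.125))-90)
```

```text
((54.228431701660156, 35.891300201416016), (104.00264739990234, 128.08883666992188), 10.904870986938477)
[ 0.52167963 -0.01186774  0.128     ] [ 0.56046379 -0.0034374   0.128     ] pointer dir 12.263369221360435
slot edge 2.4541090217551713
slot edge 3.0797128048773734
panel side L edge dir 2.9341075935434064
front edge dir from y 4.661226030747514
```

```bash
python3 -c "
from cell import ticket
print(ticket.sign_off())"
```

```text
the job is handed in; nothing more can be done
None
```

The panel is pressed shut and the latch is turned to its locked stop. I handed the job in at about 10 s of the 42 s allowed; the sign-off gives no verdict.

- **Pressing shut:** I set the fingertips in the slot, about 58 mm across their outer faces, and pushed the panel down from about 0.13 rad open. It came up against a firm stop at 13 N, with the tips at 114 mm, which is the height given for the slot floor when shut.
- **Turning the latch:** I turned it clockwise until the moment rose from about 0.3 to 2.2 N m, which is its stop. I then backed the fingers off inside the slot's play and lifted straight out.
- **Last checks:**
  - **Slot and pointer:** the slot edges lie at 2.5 and 3.1°, against a filler yaw of about 3°. That puts the latch at about 90°, and its pointer is at the green dot.
  - **Panel:** it looks flush in the wrist and scene views.
  - **Tub, bottle and cup:** they look unmoved in the top view; I compared them by eye only.
  - **Tool:** clear of everything, with about 1 N left on the wrist.
- **Checks that disagreed:**
  - **Latch direction:** my centre-to-pointer estimate gave 12°. Glare spoiled the circle fit it relied on, so I set it aside in favour of the slot edges.
  - **Panel front edge:** a rough hand-picked reading gave 4.7° instead of 3°.

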